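# Wind and fire the clockwork watering timer

### The arm

A 7-joint arm with a two-finger parallel gripper is mounted at the origin on the work surface. World frame = base frame: x ahead of the robot, y to its left, z up, the work surface at z = 0. Lengths are in m, angles in rad, forces in N, time in s.
With the tool pointing down it reaches from about 0.4 to 0.85 m from the base axis. Payload 4.5 kg.
Tool frame: the origin (TCP) lies at the very end of the fingers, on their centre line; the grasp point (between the pads) lies robot.grip_point_offset behind it (robot.grip_point_offset is the distance from the TCP to the grasp point, in m); x points along the fingers, z is the direction in which the jaws open and shut, and the axes are right-handed (so a half turn about x gives the same grasp; the last joint's range is limited). The gripper opens to 88 mm and grips with 3 to 60 N. Pads are 18 mm wide; open, the fingers measure 123 mm over their backs; the gripper's body (75 mm by 187 mm) begins 45 mm behind the grasp point.
Start: joints at [-1.107, 0.689, -0.195, 1.565, 0.157, 0.902, -0.215], TCP at [0.26, 0.568, 0.239] pointing down, gripper open.
Joint ranges: [-3.01, 3.01], [-0.46, 2.08], [-1.47, 1.51], [0.13, 2.56], [-1, 4.14], [0.04, 2.09], [-2.66, 2.66]. Speed limits (rad/s): [2.57, 2.57, 3.14, 3.14, 3.14, 3.14, 3.14].

### API

Orientations are given as a 3x3 rotation matrix whose columns are the frame's x, y, z axes.
In Python, from workcell import robot gives the robot as it stands.
- The arm moves only by the tool play_rows, never from a script. Its argument "deltas" is a list that holds one entry, the list of rows, each a list of 7 numbers: the shift along the tool's x, y, z in mm, then the turn, a rotation vector about the tool's x, y, z in rad, then the gripper's target within -1 to 1 (shut at 1, half-way at 0, fully open at -1). A call has 1 to 20 rows; each row is the pose to reach, as a shift and turn from the pose measured when the call began, along the tool's axes at that moment; what a row does not reach only later rows make up. A row lasts 1/12 s, in which the tool goes at most 41.7 mm and 7.16 degrees, less where a joint would pass 70% of its speed; a pose out of reach is approached as far as the arm can. A call with a gripper value outside its range is refused whole. The fingers move at their own pace and stop on an object; "force" is the grip in N (left out, the last holds). Time passes only in rows, so rows that repeat a pose let the fingers close. It gives the time, the measured TCP pose, the force and the opening at its end, in the units of the state.
- robot.observe(): the state, without advancing time (a new reading comes with each control period).
- robot.read_camera(name): name is "side" or "top" or "wrist"; returns (picture, depth): 420x560x3 uint8, red, green, blue; 420x560 float32, m along the optical axis (not along the pixel's ray), 0 where there is no reading.
- robot.get_calibration(name): a dict with "fx", "fy", "cx", "cy" (pixels), "rvec" (rotation vector, rad) and "tvec" (3), from world to camera coordinates, as OpenCV has them. Camera axes: x right, y down, z forward; pixel columns grow to the right and rows downward; lengths in m; the calibration is good to about 2 mm. A picture is of the moment at which its call begins: read the wrist's pose just before it. get_calibration takes no time and is no camera call; for the wrist camera it gives the pose at the moment of the call.
- robot.finish_job(): hands the job in, once; it reports no verdict.
The state is a dict: "t": time; "joints": joint angles; "dq": joint speeds; "effort": joint torques, N m; "tcp_pos": TCP position; "ee_rot": TCP orientation; "ft_force": force on the tool from outside, world axes, zero at the start; "torque": the same for the moment, N m; "gripper_width": opening from 0.0 (shut) to 1.0 (fully open).
Only numpy, scipy, OpenCV 4.12 (cv2) and the standard library are available. Lean on these libraries where they do the work, as an engineer would, in place of code of your own. Each camera call takes 0.05 s, during which the arm holds its last target. There are 200 camera calls.

### The job

The clockwork watering timer on the counter is being tested for a customer. Wind its winged key clockwise (seen from above) as far as it will go; the hood over one side of it means doing so in several part turns. Once it is fully wound, pull the sprung T-handle of the start plunger straight out to its stop and let it spring back home, leaving the key wound and the goods lying around undisturbed.

Things in the scene. Friction and masses are not known exactly. Their poses are not given: they have to be found in the camera images.
- timer: The timer, fixed to the counter: grey case 122 x 140 mm (x by y), top face 60 mm above the counter, on a plate 160 x 190 x 10 mm. Origin: on the counter, straight below the key's axis; z up; -x is the front, where the T-handle comes out. Black hose tails 40 mm across stick out of both y sides to y = +-104 mm, 16 to 56 mm above the counter.
- key_hub (a point): Centre of the top of the winding key's hub, on the vertical turning axis, 90 mm above the counter. The key is black: a round hub 28 mm across and two upright wings across from each other, forming a straight bar 96 mm long, 10 mm thick, 22 mm high, from 67 to 89 mm above the counter. The point's x axis points along one wing and turns with the key.
- key_wing (a point): The outer end of one wing of the key, 48 mm from the axis, at mid height (78 mm above the counter).
- wind_key (a joint): How far the key is wound, rad: grows as it turns clockwise seen from above. 0 = run down (wings along the timer's x axis), 7.5 = fully wound, at its hard stop. Starts between 0.2 and 2.4. A spring resists (0.1 to 0.15 N m are needed to turn it); a brake holds the key where it is left.
- tab_top (a point): Top of the small white indicator tab (8 x 12 mm), in a black slot along the timer's x axis on top of the case at y = 60 mm: at x = -42 mm when run down, moving evenly towards +x to x = +18 mm when fully wound. It only shows the winding; do not work it.
- plunger_bar (a point): Centre of the black crossbar of the start plunger's T-handle: 10 mm (x) by 84 mm (y) by 16 mm high, its centre 42 mm above the counter, on a steel rod 10 mm across along the timer's x axis. At home the bar's centre is at x = -105 mm in the timer's frame, with 40 mm free between bar and case front, on both sides of the rod. Axes as the timer's.
- plunger (a joint): How far the plunger is pulled out, m, along the timer's -x: 0 = home, 0.030 = at its stop. A spring draws it home with 3 N at home and 7 N at the stop.
- elbow: Loose black pipe elbow, two arms 63 mm long at right angles (along its x and y), 38 mm thick, lying on the counter to the timer's +y or -y side. Origin: below the corner. Leave it alone.
- coupling: Loose grey pipe coupling, 42 mm across, 58 mm high, standing upright at the timer's -y or +y side. Origin: centre of its underside. Leave it alone.
- carton: Small loose brown carton, 60 x 90 x 50 mm high, behind the timer. Origin: centre of its underside. Leave it alone.
- hood_edge (a point): Middle of the free edge of the fixed clear, grey-rimmed hood over the +x side of the key, at its roof's upper side: x = 26 mm, 102 mm above the counter. Timer's axes. Roof 4 mm thick, x from 26 to 62 mm, y from -54 to 54 mm, closed by a back wall at x = 58 to 62 mm. The key's wings pass freely under the roof; fingers do not fit between it and the hub.

How it is judged:
By the outcome, as a careful person would: the job done as asked, in the order asked, and still so for the second after the job is handed in, with the robot touching nothing.
It also fails if it takes over 59 s, if anything falls off the work surface, if the arm or the gripper's body presses on something with over 40 N, if the wrist force passes 120 N, or if a joint passes its speed limit or range.

## Working session

There is one attempt and no reset: what is moved stays moved. The work goes in short steps, Python scripts to look and compute and a tool call to move; the robot and the scene stay as the last step left them, time stands still between calls to the robot, and variables do not carry over. Pictures are saved under pics/ and viewed, about 8 in all and at most 12, crops included, and the job is handed in when it is done.

Besides the shell and the picture viewer there is one more tool, called as name(argument=value, ...), one argument or row to a line, values as JSON. play_rows: Moves the arm, as the interface text tells. Its arguments: {"type":"object","properties":{"deltas":{"type":"array","items":{"type":"array","items":{"type":"array","items":{"type":"number"}}}},"force":{"type":"number"}},"required":["deltas"]}

```bash
ls; mkdir -p pics; cat > h.py <<'E'
import numpy as np, cv2
from workcell import robot
def save(n,name):
    im,d=robot.read_camera(n); c=robot.get_calibration(n)
    cv2.imwrite(f'pics/{name}.png',im[:,:,::-1]); np.savez(f'pics/{name}.npz',im=im,d=d,**{k:np.array(v) for k,v in c.items()})
    return im,d,c
def world(c,u,v,z=None,depth=None):
    R,_=cv2.Rodrigues(np.array(c['rvec'],float)); t=np.array(c['tvec'],float).ravel()
    o=-R.T@t; r=R.T@np.array([(u-c['cx'])/c['fx'],(v-c['cy'])/c['fy'],1.])
    return o+r*(depth if depth is not None else (z-o[2])/r[2])
def cloud(c,d):
    R,_=cv2.Rodrigues(np.array(c['rvec'],float)); t=np.array(c['tvec'],float).ravel()
    v,u=np.mgrid[:d.shape[0],:d.shape[1]]
    p=np.stack([(u-c['cx'])/c['fx']*d,(v-c['cy'])/c['fy']*d,d],-1)
    return (p-t)@R
E
python3 - <<'E'
from h import *
print(robot.observe()); print(robot.grip_point_offset)
for n in('top','side'):
    im,d,c=save(n,n+'0'); print(c)
a=cv2.imread('pics/top0.png');
E
```

```text
pics
{'t': 0.0, 'joints': array([-1.10719848,  0.68998891, -0.19452423,  1.56637533,  0.15729436,
        0.90249802, -0.21506234]), 'dq': array([ 0.00030601,  0.00018325, -0.00102669,  0.00096467,  0.00107974,
        0.00068485,  0.00019117]), 'effort': array([ 1.07655669e-04, -5.27546203e+01, -1.26692399e+00, -1.53429937e+01,
       -5.26827865e-02,  6.49723137e-03,  1.51770973e-04]), 'tcp_pos': array([0.26019744, 0.56754501, 0.23789889]), 'ee_rot': array([[-6.65548960e-04, -9.09104340e-01,  4.16567948e-01],
       [-1.75559984e-03,  4.16568460e-01,  9.09102654e-01],
       [-9.99998237e-01, -1.26274295e-04, -1.87327014e-03]]), 'ft_force': array([-0.13548011, -1.31294314, -0.04753495]), 'torque': array([ 0.0251302 ,  0.01178714, -0.01047127]), 'gripper_width': 0.9978737872216158}
0.0187
{'fx': 432.927377629246, 'fy': 432.927377629246, 'cx': 283.45749214137595, 'cy': 209.93721591782372, 'rvec': array([ 2.08556746, -2.13850871,  0.18538966]), 'tvec': array([0.05555199, 0.62842887, 1.02941399])}
{'fx': 475.05603993796495, 'fy': 475.05603993796495, 'cx': 281.6175741122725, 'cy': 204.76830827866223, 'rvec': array([ 0.25649204, -2.60255116,  1.54031375]), 'tvec': array([0.63649322, 0.11133277, 1.02689572])}
```

View pics/top0.png

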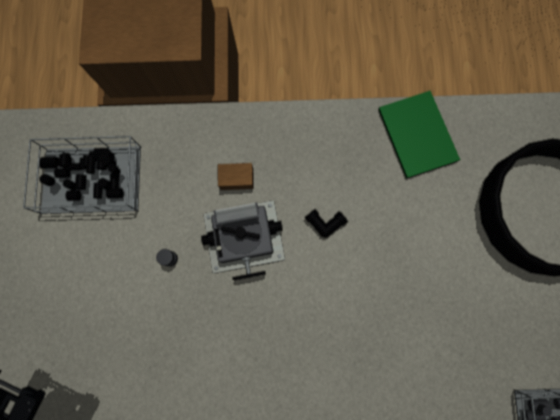

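View pics/side0.png

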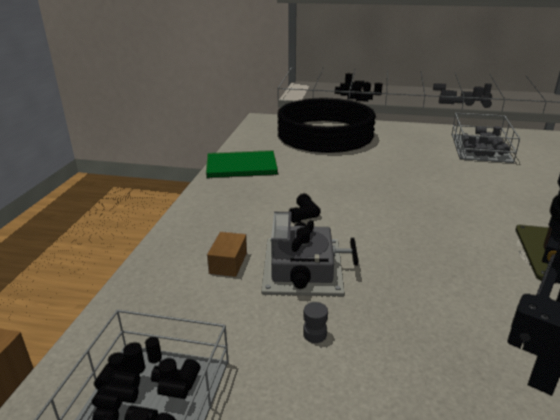

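The top view shows the timer at about (245,235), its T-handle at (248,276) facing the robot, the coupling at (167,258), the elbow at (325,222) and the carton at (235,176). The side view shows the same layout, with the key under the hood and the white tab visible.

```bash
python3 - <<'E'
from h import *
z=np.load('pics/top0.npz'); im,d=z['im'],z['d']; c={k:z[k] for k in('fx','fy','cx','cy','rvec','tvec')}
P=cloud(c,d)
for n,(u,v) in dict(counter=(300,300),carton=(235,172),coup=(167,257),case=(260,252),bar=(248,276),key=(240,234)).items(): print(n,P[v,u].round(3))
# bright plate mask
roi=np.zeros(d.shape,bool); roi[190:285,195:295]=1
g=im.mean(2)
# case top: height 50-66
X,Y,Z=P[...,0],P[...,1],P[...,2]
for n,m in dict(case=(Z>.052)&(Z<.066)&roi,key=(Z>.075)&(Z<.12)&roi,bar=(Z>.03)&(Z<.056)&roi&(np.mgrid[:420,:560][0]>266)).items():
    m=cv2.morphologyEx(m.astype(np.uint8),cv2.MORPH_OPEN,np.ones((2,2)))
    q=P[m>0][:,:2]; r=cv2.minAreaRect(q.astype(np.float32)*1000); print(n,len(q),q.mean(0).round(4),r)
s=cv2.resize(cv2.imread('pics/top0.png')[185:290,190:330],None,fx=5.6,fy=5.6,interpolation=2); cv2.imwrite('pics/c1.png',s)
E
```

```text
counter [ 0.406  0.004 -0.002]
carton [0.735 0.163 0.053]
coup [0.519 0.331 0.061]
case [0.525 0.1   0.061]
bar [0.468 0.132 0.05 ]
key [0.567 0.146 0.092]
case 1990 [0.5587 0.1401] ((517.8837280273438, 132.7706298828125), (237.10275268554688, 172.52308654785156), 12.336602210998535)
key 907 [0.6032 0.1499] ((520.3363037109375, 119.69429779052734), (252.9054718017578, 114.77920532226562), 19.622568130493164)
bar 165 [0.4704 0.1284] ((477.1996154785156, 132.33013916015625), (25.139944076538086, 85.56671905517578), 8.80601692199707)
```

View pics/c1.png

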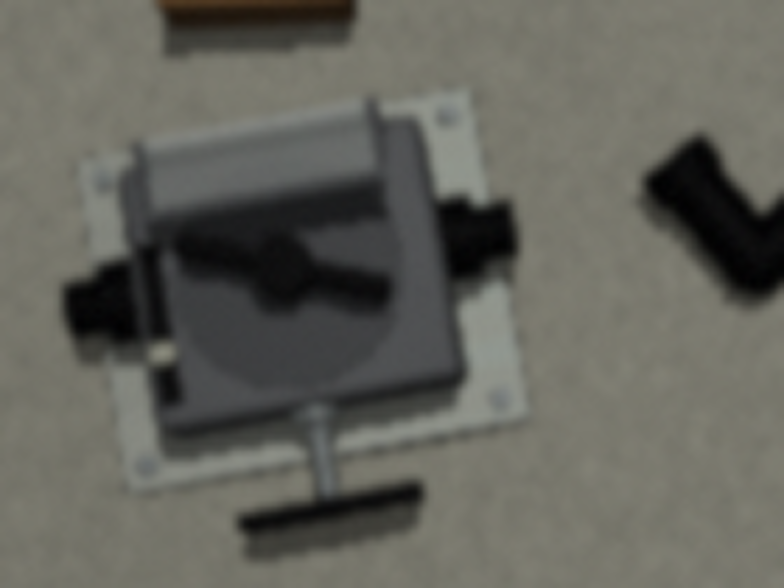

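The crop shows the hub at crop (285,268), wing ends at (180,243) and (390,292), and the tab at (162,352). The plate corners are at (82,155), (468,92), (527,413) and (130,490), and the bar ends at (240,522) and (420,490). I'll turn these into world positions.

```bash
python3 - <<'E'
from h import *
z=np.load('pics/top0.npz'); c={k:z[k] for k in('fx','fy','cx','cy','rvec','tvec')}
w=lambda x,y,h: world(c,190+x/5.6-.4,185+y/5.6-.4,h)[:2]
pl=np.array([w(*p,.01) for p in((82,155),(468,92),(527,413),(130,490))]); hub=w(285,268,.09)
print('plate',pl.round(4).tolist(),pl.mean(0),[np.linalg.norm(pl[i]-pl[i-1]).round(4) for i in range(4)])
y=(pl[0]+pl[3]-pl[1]-pl[2]);yaw=np.arctan2(-y[0],y[1]);x=pl[0]+pl[1]-pl[2]-pl[3];print('yaw',yaw,np.arctan2(x[1],x[0]))
b=np.array([w(240,520,.05),w(420,490,.05)]);e=b[0]-b[1];print('bar',b.mean(0),np.linalg.norm(e),np.arctan2(-e[0],e[1]))
k=np.array([w(180,243,.089),w(390,292,.089)]);e=k[0]-k[1];print('hub',hub,'key',k.mean(0),np.linalg.norm(e),np.arctan2(e[1],e[0]))
R=lambda a:np.array([[np.cos(a),-np.sin(a)],[np.sin(a),np.cos(a)]])
for n,p in dict(tab=w(162,352,.064),bar=b.mean(0),plate=pl.mean(0)).items(): print(n,R(yaw).T@(p-k.mean(0)))
E
```

```text
plate [[0.639, 0.2504], [0.6644, 0.0673], [0.5122, 0.0429], [0.4814, 0.2263]] [0.57427075 0.14671794] [np.float64(0.1594), np.float64(0.1848), np.float64(0.1542), np.float64(0.186)]
yaw 0.15223470881892395 0.15517600347054714
bar [0.47054063 0.13024775] 0.08063860938646349 0.1396475015843523
hub [0.57104859 0.14509412] key [0.57144618 0.14533963] 0.09443320547196055 1.315316221866468
tab [-0.02363094  0.06178997]
bar [-0.10202718  0.00038473]
plate [0.00300093 0.00093404]
```

play_rows(
  deltas=[
    [[38,-491,-293,-0.579,0,0,-1],[38,-491,-293,-0.579,0,0,-1],[38,-491,-293,-0.579,0,0,-1],[38,-491,-293,-0.579,0,0,-1],[38,-491,-293,-0.579,0,0,-1],[38,-491,-293,-0.579,0,0,-1],[38,-491,-293,-0.579,0,0,-1],[38,-491,-293,-0.579,0,0,-1],[38,-491,-293,-0.579,0,0,-1],[38,-491,-293,-0.579,0,0,-1],[38,-491,-293,-0.579,0,0,-1],[38,-491,-293,-0.579,0,0,-1],[38,-491,-293,-0.579,0,0,-1],[38,-491,-293,-0.579,0,0,-1],[38,-491,-293,-0.579,0,0,-1],[38,-491,-293,-0.579,0,0,-1],[38,-491,-293,-0.579,0,0,-1],[38,-491,-293,-0.579,0,0,-1],[38,-491,-293,-0.579,0,0,-1],[38,-491,-293,-0.579,0,0,-1]],
  ],
  force=40,
)

```text
t: 1.77
tcp_pos: [0.5839, 0.0982, 0.2008]
ee_rot: [[-0.001, -0.988, -0.151], [-0.001, -0.151, 0.988], [-1.0, 0.001, -0.001]]
ft_force: [0.7, 0.4, -0.4]
gripper_width: 0.998
```

```bash
python3 - <<'E'
from h import *
o=robot.observe();print(o['t'],o['tcp_pos'],o['ee_rot'].round(3),o['joints'].round(2),o['ft_force'])
im,d,c=save('wrist','w1');print(c)
E
```

```text
1.7667 [0.5839373  0.09820229 0.2007567 ] [[-0.001 -0.988 -0.151]
 [-0.001 -0.151  0.988]
 [-1.     0.001 -0.001]] [-0.01  0.71 -0.42  1.7   0.38  0.81  1.13] [ 0.69957482  0.3541947  -0.40768996]
{'fx': 332.08071768758725, 'fy': 332.08071768758725, 'cx': 277.52670074634045, 'cy': 206.8076421950822, 'rvec': array([-1.89353516, -2.20454697, -0.36004873]), 'tvec': array([-0.00878699, -0.59278071,  0.16578904])}
```

View pics/w1.png

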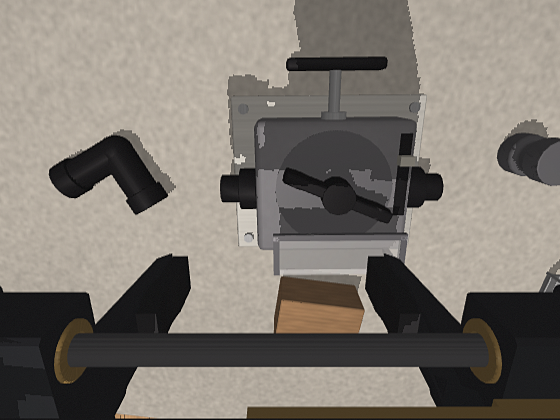

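The wrist view has the key hub at about (338,195), wing ends at (286,176) and (391,215), the bar from (287,64) to (387,62), and the tab at (407,161). The hood rim runs along row 236.

```bash
python3 - <<'E'
from h import *
z=np.load('pics/w1.npz'); c={k:z[k] for k in('fx','fy','cx','cy','rvec','tvec')}
w=lambda x,y,h: world(c,x,y,h)[:2]
P=cloud(c,z['d']); print('hub d',P[193,338],'bar',P[62,340],'hood',P[245,320])
b=np.array([w(287,64,.05),w(387,62,.05)]);e=b[1]-b[0];yaw=np.arctan2(-e[0],e[1]);print('bar',b.mean(0),np.linalg.norm(e),yaw)
h=np.array([w(274,236,.102),w(408,234,.102)]);e=h[1]-h[0];print('hood',h.mean(0),np.linalg.norm(e),np.arctan2(-e[0],e[1]))
k=np.array([w(285,176,.089),w(392,215,.089)]);e=k[1]-k[0];o=k.mean(0);print('hub',w(338,195,.09),'key',o,np.linalg.norm(e),np.arctan2(e[1],e[0]))
yaw=.15;R=np.array([[np.cos(yaw),-np.sin(yaw)],[np.sin(yaw),np.cos(yaw)]])
for n,p in dict(tab=w(407,161,.064),bar=b.mean(0),hood=h.mean(0)).items(): print(n,R.T@(p-o))
E
```

```text
hub d [0.56807516 0.14471961 0.09040608] bar [0.46854331 0.1323331  0.04969386] hood [0.61025875 0.13683841 0.10175838]
bar [0.46969735 0.12995824] 0.0821362938315582 0.16940787621421383
hood [0.59898549 0.15163661] 0.10709891695917335 0.1683086811106207
hub [0.56982442 0.14516179] key [0.57062802 0.1467694 ] 0.0944452898325421 1.3662160469528057
tab [-0.02380078  0.06077544]
bar [-0.10230956 -0.00153949]
hood [0.02876639 0.00057487]
```

```bash
cat > path.py <<'E'
import sys; from h import *
O=np.array([.572,.146]); yaw=.16; R=np.array([[np.cos(yaw),-np.sin(yaw)],[np.sin(yaw),np.cos(yaw)]])
def c(th,gap=0,rho=36,flip=0):
    f=-th+flip*np.pi; u=np.array([np.cos(f),np.sin(f)]); n=np.array([-u[1],u[0]])
    return O+R@((rho*u+(5+gap)*n+np.array([9,17.5])*np.clip(n/.3,-1,1))/1000)
def delta(xy,z):
    o=robot.observe(); return (o['ee_rot'].T@(np.array([*xy,z])-o['tcp_pos'])*1000).round(0).astype(int).tolist()
def tim():
    o=robot.observe(); return R.T@(o['tcp_pos'][:2]-O)*1000
E
python3 - <<'E'
from path import *
print(delta(c(1.94,4),.2),delta(c(1.94,4),.072))
E
```

```text
[1, 0, -5] [129, 0, -5]
```

play_rows(
  deltas=[
    [[0,0,-5,0,0,0,1],[0,0,-5,0,0,0,1],[0,0,-5,0,0,0,1],[0,0,-5,0,0,0,1],[0,0,-5,0,0,0,1],[0,0,-5,0,0,0,1],[0,0,-5,0,0,0,1],[0,0,-5,0,0,0,1],[0,0,-5,0,0,0,1],[20,0,-5,0,0,0,1],[40,0,-5,0,0,0,1],[60,0,-5,0,0,0,1],[80,0,-5,0,0,0,1],[100,0,-5,0,0,0,1],[115,0,-5,0,0,0,1],[125,0,-5,0,0,0,1],[129,0,-5,0,0,0,1],[129,0,-5,0,0,0,1],[129,0,-5,0,0,0,1]],
  ],
  force=40,
)

```text
t: 3.4
tcp_pos: [0.5852, 0.0929, 0.0723]
ee_rot: [[0.0, -0.989, -0.151], [-0.001, -0.151, 0.989], [-1.0, -0.0, -0.001]]
ft_force: [-0.2, -0.1, -0.6]
gripper_width: 0.005
```

```bash
python3 - <<'E'
from path import *
o=robot.observe();print(o['tcp_pos'],tim(),o['ft_force'])
save('wrist','w2')
print([delta(c(t),.072) for t in np.linspace(1.94,3.6,20)])
E
```

```text
[0.58520412 0.09294598 0.0722827 ] [  4.58299786 -54.48003535] [-0.2270796  -0.0669203  -0.56284469]
[[1, 4, 2], [1, 7, 2], [1, 10, 3], [1, 13, 5], [1, 16, 6], [1, 18, 8], [1, 21, 10], [1, 23, 13], [1, 25, 15], [1, 27, 18], [1, 28, 20], [1, 32, 23], [1, 35, 26], [1, 39, 29], [1, 42, 32], [1, 45, 36], [1, 47, 39], [1, 50, 42], [1, 50, 45], [1, 49, 48]]
```

View pics/w2.png

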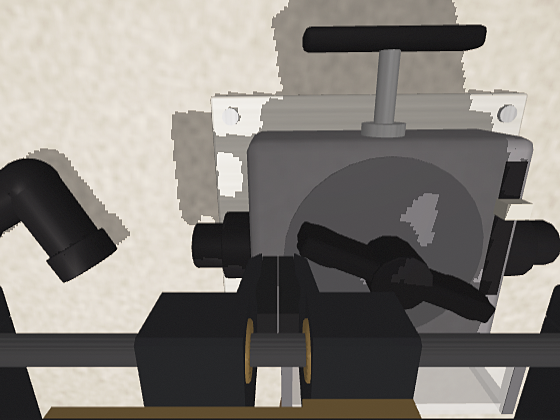

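The closed fingertips, at about (280,256), sit between the near wing (end at (305,235)) and the hood, clear of both. This is the first half of stroke 1.

play_rows(
  deltas=[
    [[0,4,2,0,0,0,1],[0,7,2,0,0,0,1],[0,10,3,0,0,0,1],[0,13,5,0,0,0,1],[0,16,6,0,0,0,1],[0,18,8,0,0,0,1],[0,21,10,0,0,0,1],[0,23,13,0,0,0,1],[0,25,15,0,0,0,1],[0,27,18,0,0,0,1],[0,28,20,0,0,0,1],[0,32,23,0,0,0,1],[0,35,26,0,0,0,1],[0,39,29,0,0,0,1],[0,42,32,0,0,0,1],[0,45,36,0,0,0,1],[0,47,39,0,0,0,1],[0,50,42,0,0,0,1],[0,50,45,0,0,0,1],[0,49,48,0,0,0,1]],
  ],
)

```text
t: 5.12
tcp_pos: [0.5284, 0.1326, 0.0723]
ee_rot: [[-0.002, -0.989, -0.151], [-0.002, -0.151, 0.989], [-1.0, 0.002, -0.002]]
ft_force: [0.2, -3.3, 2.1]
gripper_width: 0.006
```

```bash
python3 - <<'E'
from path import *
o=robot.observe();print(o['tcp_pos'],tim(),o['ft_force'],o['torque'])
im,_,_=save('wrist','w3')
print([delta(c(t),.072) for t in np.linspace(3.65,5.2,20)])
E
```

```text
[0.52835928 0.13257822 0.07230827] [-45.22164588  -6.2975885 ] [ 0.23571903 -3.34978802  2.093591  ] [-0.66577692  0.18260422 -0.03907886]
[[0, -2, 1], [0, -3, 3], [0, -5, 6], [0, -6, 9], [0, -8, 11], [0, -10, 13], [0, -12, 15], [0, -14, 17], [0, -17, 19], [0, -19, 20], [0, -22, 25], [0, -25, 30], [0, -28, 36], [0, -31, 41], [0, -33, 46], [0, -36, 51], [0, -39, 56], [0, -42, 59], [0, -45, 58], [0, -48, 57]]
```

View pics/w3.png

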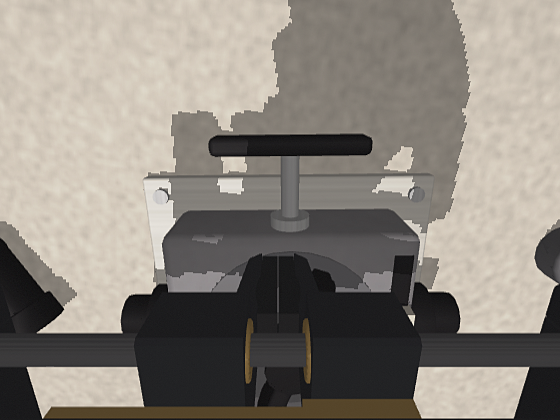

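The wing sits against the right side of the fingers at (322,280), and the ~3.4 N contact force matches the spring. I'll carry on.

play_rows(
  deltas=[
    [[0,-2,1,0,0,0,1],[0,-3,3,0,0,0,1],[0,-5,6,0,0,0,1],[0,-6,9,0,0,0,1],[0,-8,11,0,0,0,1],[0,-10,13,0,0,0,1],[0,-12,15,0,0,0,1],[0,-14,17,0,0,0,1],[0,-17,19,0,0,0,1],[0,-19,20,0,0,0,1],[0,-22,25,0,0,0,1],[0,-25,30,0,0,0,1],[0,-28,36,0,0,0,1],[0,-31,41,0,0,0,1],[0,-33,46,0,0,0,1],[0,-36,51,0,0,0,1],[0,-39,56,0,0,0,1],[0,-42,59,0,0,0,1],[0,-45,58,0,0,0,1],[0,-48,57,0,0,0,1]],
  ],
)

```text
t: 6.83
tcp_pos: [0.5677, 0.1999, 0.0724]
ee_rot: [[-0.0, -0.988, -0.153], [0.002, -0.153, 0.988], [-1.0, -0.0, 0.002]]
ft_force: [-2.4, 2.4, -1.2]
gripper_width: 0.008
```

```bash
python3 - <<'E'
from path import *
o=robot.observe();print(o['tcp_pos'],tim(),o['ft_force'],o['torque'])
im,_,_=save('side','s2')
cv2.imwrite('pics/s2c.png',cv2.resize(cv2.imread('pics/s2.png')[170:310,230:400],None,fx=3.5,fy=3.5))
print(delta(c(5.2,4),.072),delta(c(5.2,15),.072),delta(c(5.1,5,flip=1),.135),delta(c(5.1,5,flip=1),.072))
E
```

```text
[0.56765127 0.19989801 0.07236597] [ 4.29374616 53.90241341] [-2.40130568  2.43867504 -1.19056664] [0.50076671 0.66260532 0.02568789]
[0, 5, 0] [0, 15, 5] [-63, 0, -108] [0, 0, -108]
```

View pics/s2c.png

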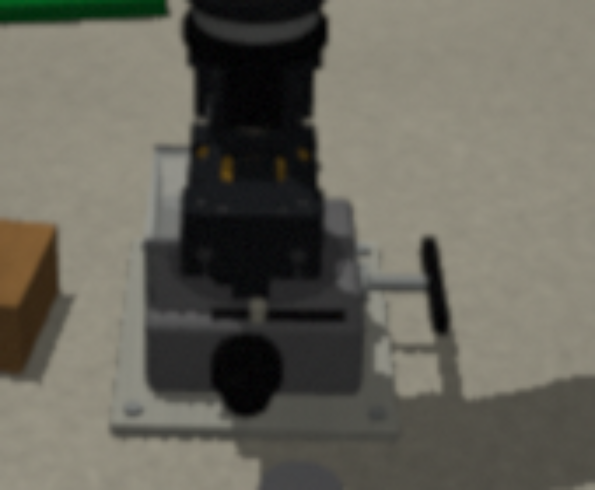

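The tab is mid-slot at crop (258,310), as expected for about 5.1 rad. Next I back off, lift, cross to the other wing and look.

play_rows(
  deltas=[
    [[0,8,2,0,0,0,1],[0,14,5,0,0,0,1],[0,14,5,0,0,0,1],[-35,14,5,0,0,0,1],[-75,14,5,0,0,0,1],[-90,10,-20,0,0,0,1],[-90,4,-60,0,0,0,1],[-90,0,-95,0,0,0,1],[-90,0,-108,0,0,0,1],[-90,0,-108,0,0,0,1],[-90,0,-108,0,0,0,1]],
  ],
)

```text
t: 7.8
tcp_pos: [0.5853, 0.0922, 0.1623]
ee_rot: [[0.002, -0.989, -0.151], [0.003, -0.151, 0.989], [-1.0, -0.002, 0.003]]
ft_force: [0.1, 0.6, -0.6]
gripper_width: 0.005
```

```bash
python3 - <<'E'
from path import *
o=robot.observe();print(o['t'],o['tcp_pos'],tim(),o['ft_force'])
save('wrist','w4')
print(delta(c(5.1,4,flip=1),.072))
E
```

```text
7.8 [0.58525318 0.09218465 0.16232759] [  4.51013631 -55.23945856] [ 0.09134095  0.61009777 -0.61476855]
[90, 1, -1]
```

View pics/w4.png

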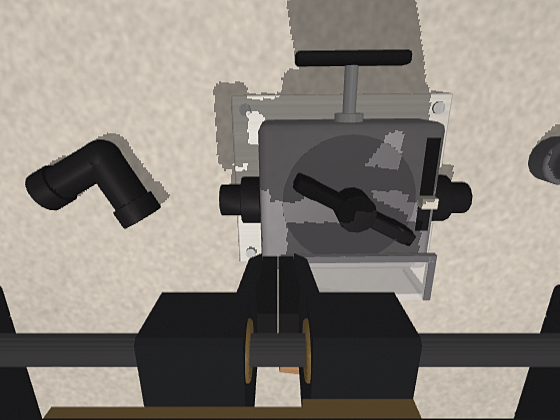

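The wing runs from (296,178) to (412,238), so the key is at about 5.15 rad, with clear room for the fingers behind the near wing. I'll descend and begin stroke 2.

play_rows(
  deltas=[
    [[30,0,0,0,0,0,1],[60,0,0,0,0,0,1],[80,0,0,0,0,0,1],[90,0,0,0,0,0,1],[90,0,0,0,0,0,1],[90,0,0,0,0,0,1]],
  ],
)

```text
t: 8.35
tcp_pos: [0.585, 0.0962, 0.0727]
ee_rot: [[0.001, -0.988, -0.156], [0.005, -0.156, 0.988], [-1.0, -0.002, 0.005]]
ft_force: [-0.5, 0.3, 0.7]
gripper_width: 0.003
```

```bash
python3 - <<'E'
from path import *
o=robot.observe();print(o['tcp_pos'],tim(),o['ft_force'])
print([delta(c(t,flip=1),.072) for t in np.linspace(5.15,6.75,20)])
E
```

```text
[0.58499252 0.09622896 0.07266018] [  4.89714256 -51.20527056] [-0.46775671  0.32732199  0.71940163]
[[1, 7, -1], [1, 10, 0], [1, 12, 1], [1, 15, 3], [1, 18, 4], [1, 20, 6], [1, 22, 8], [1, 24, 11], [1, 26, 13], [1, 28, 16], [1, 29, 18], [1, 33, 21], [1, 36, 24], [1, 40, 27], [1, 43, 30], [1, 45, 33], [1, 48, 36], [1, 50, 39], [1, 49, 42], [1, 48, 45]]
```

play_rows(
  deltas=[
    [[0,7,-1,0,0,0,1],[0,10,0,0,0,0,1],[0,12,1,0,0,0,1],[0,15,3,0,0,0,1],[0,18,4,0,0,0,1],[0,20,6,0,0,0,1],[0,22,8,0,0,0,1],[0,24,11,0,0,0,1],[0,26,13,0,0,0,1],[0,28,16,0,0,0,1],[0,29,18,0,0,0,1],[0,33,21,0,0,0,1],[0,36,24,0,0,0,1],[0,40,27,0,0,0,1],[0,43,30,0,0,0,1],[0,45,33,0,0,0,1],[0,48,36,0,0,0,1],[0,50,39,0,0,0,1],[0,49,42,0,0,0,1],[0,48,45,0,0,0,1]],
  ],
)

```text
t: 10.02
tcp_pos: [0.5285, 0.1325, 0.0724]
ee_rot: [[-0.003, -0.988, -0.156], [0.003, -0.156, 0.988], [-1.0, 0.002, 0.003]]
ft_force: [-2.4, -4.5, 1.1]
gripper_width: 0.004
```

```bash
python3 - <<'E'
from path import *
o=robot.observe();print(o['tcp_pos'],tim(),o['ft_force'])
print([delta(c(t,flip=1),.072) for t in np.linspace(6.8,7.5,12)],[delta(c(t,flip=1),.072) for t in (7.55,7.6,7.65,7.7)])
E
```

```text
[0.52849146 0.13248977 0.07242681] [-45.10524114  -6.40596608] [-2.40694001 -4.46204253  1.11975376]
[[0, -2, 2], [0, -3, 4], [0, -4, 7], [0, -5, 9], [0, -7, 10], [0, -8, 12], [0, -10, 14], [0, -11, 16], [0, -13, 17], [0, -15, 19], [0, -17, 20], [0, -19, 21]] [[0, -20, 22], [0, -22, 25], [0, -24, 29], [0, -26, 32]]
```

play_rows(
  deltas=[
    [[0,-2,2,0,0,0,1],[0,-3,4,0,0,0,1],[0,-4,7,0,0,0,1],[0,-5,9,0,0,0,1],[0,-7,10,0,0,0,1],[0,-8,12,0,0,0,1],[0,-10,14,0,0,0,1],[0,-11,16,0,0,0,1],[0,-13,17,0,0,0,1],[0,-15,19,0,0,0,1],[0,-15,19,0,0,0,1],[0,-15,19,0,0,0,1]],
  ],
)

```text
t: 11.02
tcp_pos: [0.5393, 0.1549, 0.0721]
ee_rot: [[-0.004, -0.988, -0.157], [0.004, -0.157, 0.988], [-1.0, 0.003, 0.005]]
ft_force: [-4.1, -0.2, -0.5]
gripper_width: 0.006
```

play_rows(
  deltas=[
    [[0,-1,1,0,0,0,1],[0,-2,1,0,0,0,1],[0,-2,1,0,0,0,1],[0,-3,2,0,0,0,1],[0,-3,2,0,0,0,1],[0,-4,2,0,0,0,1],[0,-4,2,0,0,0,1]],
  ],
)

```text
t: 11.6
tcp_pos: [0.5426, 0.1581, 0.072]
ee_rot: [[-0.005, -0.987, -0.158], [0.005, -0.158, 0.987], [-1.0, 0.004, 0.006]]
ft_force: [-5.7, -0.2, 0.2]
gripper_width: 0.004
```

```bash
python3 - <<'E'
from path import *
o=robot.observe();print(o['tcp_pos'],tim(),o['ft_force'])
save('side','s3'); cv2.imwrite('pics/s3c.png',cv2.resize(cv2.imread('pics/s3.png')[170:310,230:400],None,fx=3.5,fy=3.5))
print([(t,delta(c(t,flip=1),.072)) for t in (7.4,7.5,7.6)])
E
```

```text
[0.54258225 0.15805082 0.07202684] [-27.12209145  16.58367908] [-5.69741014 -0.17526178  0.19277591]
[(7.4, [0, 2, -4]), (7.5, [0, -1, -2]), (7.6, [0, -4, 2])]
```

play_rows(
  deltas=[
    [[0,-1,1,0,0,0,1],[0,-2,1,0,0,0,1],[0,-3,2,0,0,0,1],[0,-3,2,0,0,0,1],[0,-3,2,0,0,0,1]],
  ],
)

```text
t: 12.07
tcp_pos: [0.5439, 0.1593, 0.0719]
ee_rot: [[-0.007, -0.988, -0.157], [0.003, -0.157, 0.988], [-1.0, 0.007, 0.004]]
ft_force: [-6.4, -2.8, 2.8]
gripper_width: 0.006
```

play_rows(
  deltas=[
    [[0,-1,0,0,0,0,1],[0,-2,0,0,0,0,1],[0,-3,0,0,0,0,1],[0,-3,0,0,0,0,1],[0,-3,0,0,0,0,1]],
  ],
)

```text
t: 12.48
tcp_pos: [0.544, 0.1592, 0.0718]
ee_rot: [[-0.013, -0.987, -0.158], [0.001, -0.158, 0.987], [-1.0, 0.012, 0.003]]
ft_force: [-10.4, -1.8, 5.6]
gripper_width: 0.003
```

The force rises while the position stays put, which points to the hard stop. I'll push a bit more to confirm, then back off, lift and look.

play_rows(
  deltas=[
    [[0,-2,0,0,0,0,1],[0,-4,0,0,0,0,1],[0,-4,0,0,0,0,1],[0,-4,0,0,0,0,1]],
  ],
)

```text
t: 12.82
tcp_pos: [0.544, 0.1592, 0.0717]
ee_rot: [[-0.02, -0.987, -0.16], [-0.002, -0.16, 0.987], [-1.0, 0.02, 0.001]]
ft_force: [-11.7, -3.2, 8.9]
gripper_width: 0.002
```

play_rows(
  deltas=[
    [[0,10,0,0,0,0,1],[0,25,0,0,0,0,1],[-20,40,0,0,0,0,1],[-60,40,0,0,0,0,1],[-90,40,0,0,0,0,1],[-110,20,-10,0,0,0,0],[-110,0,-20,0,0,0,0],[-110,0,-20,0,0,0,0],[-110,0,-20,0,0,0,0]],
  ],
)

```text
t: 13.57
tcp_pos: [0.5524, 0.1398, 0.1826]
ee_rot: [[-0.014, -0.988, -0.157], [0.0, -0.157, 0.988], [-1.0, 0.014, 0.002]]
ft_force: [0.2, -0.0, 0.4]
gripper_width: 0.285
```

```bash
python3 - <<'E'
from path import *
o=robot.observe();print(o['t'],o['tcp_pos'],tim(),o['ft_force'],o['gripper_width'],o['ee_rot'].round(3))
_,_,k=save('wrist','w5');print({a:k[a].tolist() if hasattr(k[a],'tolist') else k[a] for a in('rvec','tvec')})
E
```

```text
13.5667 [0.55244285 0.13978923 0.18255383] [-20.29684412  -3.01562732] [ 0.19160317 -0.02670075  0.40503098] 0.28497146868084705 [[-0.014 -0.988 -0.157]
 [ 0.    -0.157  0.988]
 [-1.     0.014  0.002]]
{'rvec': [-1.8955136211895487, -2.2230818147698606, -0.3482475950769747], 'tvec': [-0.051913434496818255, -0.5619671223068158, 0.1658000415530911]}
```

View pics/w5.png

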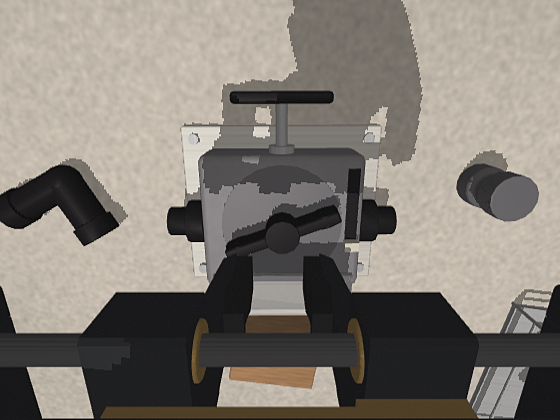

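```bash
python3 - <<'E'
from path import *
z=np.load('pics/w5.npz'); k={a:z[a] for a in('fx','fy','cx','cy','rvec','tvec')}
w=lambda x,y,h: world(k,x,y,h)[:2]
a,b=w(229,247,.089),w(340,212,.089);e=b-a;ang=np.arctan2(e[1],e[0]);print('key',(a+b)/2,np.linalg.norm(e),'theta',3*np.pi-(ang-.16)-0 if 0 else [m*np.pi-(ang-.16) for m in(2,3)])
b=np.array([w(231,97,.05),w(333,97,.05)]);e=b[1]-b[0];print('bar',b.mean(0),np.linalg.norm(e),np.arctan2(-e[0],e[1]),R.T@(b.mean(0)-O))
rv,t=k['rvec'],k['tvec']; K=np.array([[k['fx'],0,k['cx']],[0,k['fy'],k['cy']],[0,0,1.]])
q=O+R@np.array([.018,.060]); print('tab expected px',cv2.projectPoints(np.array([[*q,.064]]),rv,t,K,None)[0].ravel())
P=O+R@np.array([-.083,0]);print('hook target tcp',P,delta(P,.13),delta(P,.030))
cv2.imwrite('pics/c5.png',cv2.resize(cv2.imread('pics/w5.png')[150:280,190:400],None,fx=3.6,fy=3.6))
E
```

```text
key [0.56407388 0.14761703] 0.09083634549489442 theta [np.float64(4.38691008782631), np.float64(7.528502741416103)]
bar [0.46716057 0.13101614] 0.08143731538289434 0.15895165166744563 [-0.10588755  0.00191036]
tab expected px [348.41277367 246.37947056]
hook target tcp [0.49006014 0.13277659] [53, 60, 2] [153, 58, 2]
```

View pics/c5.png

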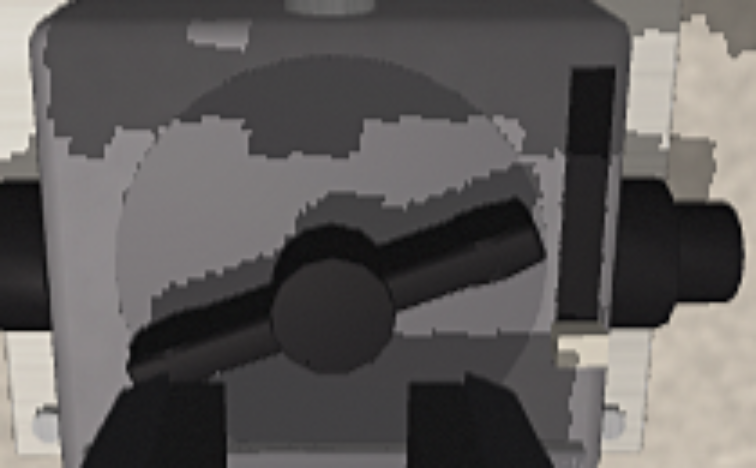

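θ = 7.53 from the wing angle. The tab is at crop (580,345), i.e. (351,246), against a predicted (348,246) for fully wound. So it is at the stop. Next I go to the T-handle with the fingers straddling the rod behind the bar.

play_rows(
  deltas=[
    [[0,20,2,0,0,-0.014,0.1],[0,40,2,0,0,-0.014,0.1],[20,57,2,0,0,-0.014,0.1],[50,57,2,0,0,-0.014,0.1],[50,57,2,0,0,-0.014,0.1],[50,57,2,0,0,-0.014,0.1],[50,57,2,0,0,-0.014,0.1],[50,57,2,0,0,-0.014,0.1]],
  ],
)

```text
t: 14.28
tcp_pos: [0.4945, 0.1339, 0.1341]
ee_rot: [[-0.0, -0.987, -0.159], [0.003, -0.159, 0.987], [-1.0, -0.0, 0.003]]
ft_force: [-0.1, 0.6, -0.5]
gripper_width: 0.45
```

```bash
python3 - <<'E'
from path import *
o=robot.observe();print(o['tcp_pos'],tim(),o['ft_force'],o['gripper_width'],o['ee_rot'].round(3))
save('wrist','w6');P=O+R@np.array([-.082,0.001]);print(delta(P,.032))
E
```

```text
[0.49451777 0.13389807 0.13405744] [-78.42062847   0.39697529] [-0.09102486  0.56898831 -0.47771058] 0.4499717236610289 [[-0.    -0.987 -0.159]
 [ 0.003 -0.159  0.987]
 [-1.    -0.     0.003]]
[102, 4, 0]
```

View pics/w6.png

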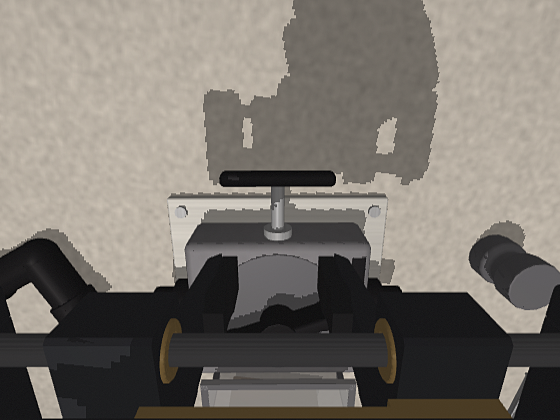

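The fingers at columns ~220 and ~335 are centred on the rod (278), within the bar's span (220–335). Descending.

play_rows(
  deltas=[
    [[20,4,0,0,0,0,0.1],[45,4,0,0,0,0,0.1],[65,4,0,0,0,0,0.1],[80,4,0,0,0,0,0.1],[92,4,0,0,0,0,0.1],[102,4,0,0,0,0,0.1],[102,4,0,0,0,0,0.1],[102,4,0,0,0,0,0.1]],
  ],
)

```text
t: 15.0
tcp_pos: [0.4909, 0.1336, 0.0323]
ee_rot: [[0.0, -0.987, -0.158], [0.003, -0.158, 0.987], [-1.0, -0.001, 0.003]]
ft_force: [0.8, 0.1, 0.7]
gripper_width: 0.448
```

```bash
python3 - <<'E'
from path import *
o=robot.observe();print(o['tcp_pos'],tim(),o['ft_force'],o['gripper_width'])
E
```

```text
[0.49088421 0.133592   0.03231359] [-82.0565383   0.673703 ] [0.8466794  0.12438324 0.6760086 ] 0.4482832539827874
```

play_rows(
  deltas=[
    [[0,4,0,0,0,0,0.1],[0,8,0,0,0,0,0.1],[0,12,0,0,0,0,0.1],[0,16,0,0,0,0,0.1],[0,20,0,0,0,0,0.1],[0,24,0,0,0,0,0.1],[0,28,0,0,0,0,0.1],[0,32,0,0,0,0,0.1],[0,35,0,0,0,0,0.1],[0,35,0,0,0,0,0.1],[0,35,0,0,0,0,0.1]],
  ],
)

```text
t: 15.92
tcp_pos: [0.4587, 0.1286, 0.0331]
ee_rot: [[0.005, -0.987, -0.158], [0.005, -0.158, 0.987], [-1.0, -0.006, 0.004]]
ft_force: [6.3, -0.4, 3.2]
gripper_width: 0.448
```

play_rows(
  deltas=[
    [[0,2,0,0,0,0,0.1],[0,4,0,0,0,0,0.1],[0,5,0,0,0,0,0.1],[0,5,0,0,0,0,0.1],[0,5,0,0,0,0,0.1]],
  ],
)

```text
t: 16.33
tcp_pos: [0.4563, 0.1283, 0.0335]
ee_rot: [[0.01, -0.987, -0.157], [0.006, -0.157, 0.988], [-1.0, -0.011, 0.005]]
ft_force: [7.7, -0.4, -0.6]
gripper_width: 0.453
```

play_rows(
  deltas=[
    [[0,2,0,0,0,0,0.1],[0,4,0,0,0,0,0.1],[0,4,0,0,0,0,0.1],[0,4,0,0,0,0,0.1]],
  ],
)

```text
t: 16.67
tcp_pos: [0.4551, 0.1282, 0.0338]
ee_rot: [[0.015, -0.988, -0.157], [0.008, -0.157, 0.988], [-1.0, -0.016, 0.006]]
ft_force: [8.4, -1.1, -3.4]
gripper_width: 0.454
```

```bash
python3 - <<'E'
from path import *
o=robot.observe();print(o['tcp_pos'],tim(),o['ft_force'],o['gripper_width'])
E
```

```text
[0.45514897 0.12815084 0.03377489] [-118.20222199    0.99532272] [ 8.44219797 -1.11027039 -3.40045052] 0.45441874054316006
```

play_rows(
  deltas=[
    [[0,3,0,0,0,0,0.1],[0,6,0,0,0,0,0.1],[0,8,0,0,0,0,0.1],[0,8,0,0,0,0,0.1],[0,8,0,0,0,0,0.1]],
  ],
)

```text
t: 17.08
tcp_pos: [0.4551, 0.1283, 0.0341]
ee_rot: [[0.028, -0.988, -0.155], [0.013, -0.154, 0.988], [-1.0, -0.03, 0.008]]
ft_force: [17.4, -2.8, -9.2]
gripper_width: 0.452
```

play_rows(
  deltas=[
    [[0,4,0,0,0,0.01,0.1],[0,8,0,0,0,0.015,0.1],[0,8,0,0,0,0.015,0.1],[0,8,0,0,0,0.015,0.1]],
  ],
)

```text
t: 17.42
tcp_pos: [0.4551, 0.1284, 0.0344]
ee_rot: [[0.027, -0.988, -0.153], [0.015, -0.153, 0.988], [-1.0, -0.029, 0.011]]
ft_force: [16.7, -1.6, -7.4]
gripper_width: 0.451
```

```bash
python3 - <<'E'
from path import *
o=robot.observe();print(o['tcp_pos'],tim(),o['ft_force'],o['ee_rot'].round(3))
save('side','s4'); cv2.imwrite('pics/s4c.png',cv2.resize(cv2.imread('pics/s4.png')[170:310,230:420],None,fx=3.5,fy=3.5))
E
```

```text
[0.45510157 0.12842636 0.03442904] [-118.20511973    1.27487461] [16.72450688 -1.61231112 -7.4279282 ] [[ 0.027 -0.988 -0.153]
 [ 0.015 -0.153  0.988]
 [-1.    -0.029  0.011]]
```

View pics/s4c.png

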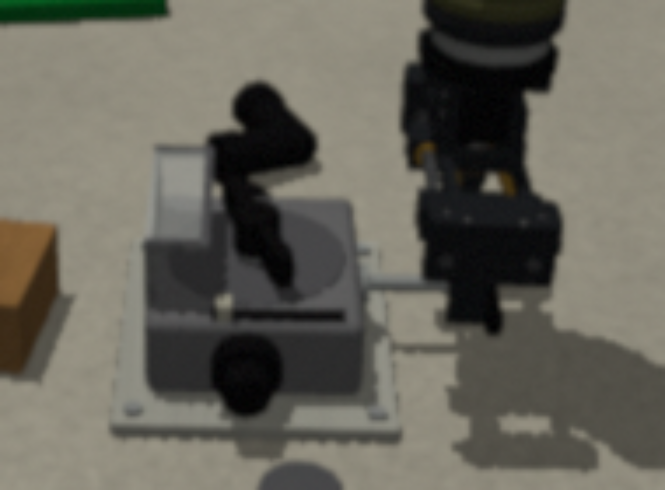

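The tip stayed at x = −118.2 mm while the force rose from 8 to 17 N, and the picture shows the bar pulled out at crop (492,320). That is the stop. Now I follow it home at speed, unhook and lift away.

play_rows(
  deltas=[
    [[0,-5,0,0,0,-0.03,0.1],[0,-12,0,0,0,-0.03,0.1],[0,-22,0,0,0,-0.03,0.1],[0,-32,0,0,0,-0.03,0.1],[0,-37,0,0,0,-0.03,0.1],[0,-37,0,0,0,-0.03,0.1],[0,-37,0,0,0,-0.03,0.1]],
  ],
)

```text
t: 18.05
tcp_pos: [0.4901, 0.1336, 0.0352]
ee_rot: [[0.054, -0.987, -0.153], [0.019, -0.152, 0.988], [-0.998, -0.056, 0.01]]
ft_force: [0.2, 0.1, 0.4]
gripper_width: 0.45
```

```bash
python3 - <<'E'
from path import *
o=robot.observe();print(o['tcp_pos'],tim(),o['ft_force'],o['ee_rot'].round(3))
E
```

```text
[0.49006504 0.13358883 0.03524836] [-82.86575037   0.80107976] [0.17349085 0.14694587 0.4012108 ] [[ 0.054 -0.987 -0.153]
 [ 0.019 -0.152  0.988]
 [-0.998 -0.056  0.01 ]]
```

play_rows(
  deltas=[
    [[0,0,0,0,0,0.055,0.1],[0,0,0,0,0,0.055,0.1],[-25,-1,0,0,0,0.055,0.1],[-60,-3,0,0,0,0.055,0.1],[-100,-5,0,0,0,0.055,0.1],[-140,-8,0,0,0,0.055,0.1],[-160,-8,0,0,0,0.055,0.1],[-160,-8,0,0,0,0.055,0.1],[-160,-8,0,0,0,0.055,0.1]],
  ],
)

```text
t: 18.8
tcp_pos: [0.4892, 0.1314, 0.1956]
ee_rot: [[0.003, -0.988, -0.152], [0.01, -0.152, 0.988], [-1.0, -0.004, 0.009]]
ft_force: [-0.6, 0.1, -0.4]
gripper_width: 0.45
```

```bash
python3 - <<'E'
from path import *
o=robot.observe();print(o['t'],o['tcp_pos'],o['ft_force'])
save('wrist','w7')
E
```

```text
18.8 [0.4892182  0.13139574 0.19555576] [-0.58301488  0.07188738 -0.38909383]
```

The picture allowance is used up, so I'll check by numbers.

```bash
python3 - <<'E'
from path import *
def ld(n):
    z=np.load(f'pics/{n}.npz'); k={a:z[a] for a in('fx','fy','cx','cy','rvec','tvec')}; return z['im'],cloud(k,z['d']),z['d']
def rep(n):
    im,P,d=ld(n); L=(P[...,:2]-O)@R*1000; Z=P[...,2]*1000; dark=im.max(2)<70
    def rect(m,name):
        m=m&(d>0)
        if m.sum()<15: print(n,name,'none');return
        q=L[m].astype(np.float32); r=cv2.minAreaRect(q); print(n,name,m.sum(),np.round(r[0],1),np.round(r[1],1),round(r[2],1),'mean',q.mean(0).round(1))
    rr=np.hypot(L[...,0],L[...,1])
    rect((rr<50)&(Z>80)&(Z<94)&dark&(L[...,0]<24),'key')
    rect((Z>44)&(Z<54)&(L[...,0]<-75)&(L[...,0]>-150)&(abs(L[...,1])<50)&dark,'bar')
    rect((abs(L[...,1]-60)<8)&(abs(L[...,0]+10)<40)&(im.min(2)>130)&(Z>55)&(Z<75),'tab')
for n in('w1','w5','w7'): rep(n)
save('top','top9')
a,Pa,_=ld('top0');b,Pb,_=ld('top9')
for n,(v0,v1,u0,u1) in dict(carton=(155,195,210,260),coupling=(245,272,152,180),elbow=(203,242,300,352)).items():
    for t,P,im in(('0',Pa,a),('9',Pb,b)):
        m=np.zeros(P.shape[:2],bool);m[v0:v1,u0:u1]=1;m&=(P[...,2]>.02)&(P[...,2]<.075);print(n,t,m.sum(),P[m].mean(0).round(4))
E
```

```text
w1 key 2063 [0.5 0.3] [95.4 27.1] 67.5 mean [-0.6 -0.8]
w1 bar 1274 [-94.7   0.4] [83.7 27.3] 89.4 mean [-103.5    0.2]
w1 tab none
w5 key 2190 [-1.7  2. ] [27.5 93.7] 31.2 mean [-3.5  3.3]
w5 bar 1305 [-105.9    1.7] [83.3  9.2] 89.9 mean [-106.     0.9]
w5 tab 213 [ 0.3 56.2] [59.1 14.6] 14.7 mean [ 4.5 58.8]
w7 key 1555 [ 0.1 -4.1] [28.  81.5] 8.8 mean [-1.5 -1.8]
w7 bar 1026 [-105.6    0.9] [82.9 10.2] 89.9 mean [-106.1    1. ]
w7 tab 15 [-36.5  54.7] [ 2.2 25.9] 82.3 mean [-35.1  54.6]
carton 0 872 [0.7278 0.1635 0.0494]
carton 9 874 [0.7278 0.1634 0.0494]
coupling 0 279 [0.52   0.3367 0.0538]
coupling 9 273 [0.5198 0.3373 0.0546]
elbow 0 626 [ 0.6008 -0.0676  0.0326]
elbow 9 624 [ 0.6006 -0.0677  0.0327]
```

The bar is home and the goods are unmoved. The hand partly hides the key, so I'll step back and recheck its angle.

play_rows(
  deltas=[
    [[-20,20,0,0,0,0,0.1],[-40,45,0,0,0,0,0.1],[-50,65,0,0,0,0,0.1],[-60,75,0,0,0,0,0.1],[-60,75,0,0,0,0,0.1],[-60,75,0,0,0,0,0.1],[-60,75,0,0,0,0,0.1]],
  ],
)

```text
t: 19.48
tcp_pos: [0.4147, 0.1189, 0.2528]
ee_rot: [[-0.003, -0.988, -0.152], [0.009, -0.152, 0.988], [-1.0, 0.001, 0.009]]
ft_force: [-0.1, 0.8, 0.2]
gripper_width: 0.453
```

```bash
python3 - <<'E'
from path import *
save('side','s9');save('top','top10')
for n in('s3','s4','s9','top0','top10','w5','w7'):
    z=np.load(f'pics/{n}.npz'); k={a:z[a] for a in('fx','fy','cx','cy','rvec','tvec')}; P=cloud(k,z['d']);L=(P[...,:2]-O)@R*1000;Z=P[...,2]*1000
    rr=np.hypot(L[...,0],L[...,1]); m=(rr<52)&(rr>17)&(Z>72)&(Z<98)&(z['im'].max(2)<70)&(L[...,0]<22)
    a=np.arctan2(L[m][:,1],L[m][:,0]); print(n,m.sum(),'theta mod pi',round((-np.angle(np.exp(2j*a).mean())/2)%np.pi,3),'(full: %.3f)'%(7.5%np.pi), 'conc',round(abs(np.exp(2j*a).mean()),2))
print(robot.observe()['tcp_pos'],robot.observe()['t'])
E
```

```text
s3 247 theta mod pi 1.162 (full: 1.217) conc 0.7
s4 201 theta mod pi 1.351 (full: 1.217) conc 0.75
s9 203 theta mod pi 1.336 (full: 1.217) conc 0.75
top0 126 theta mod pi 1.962 (full: 1.217) conc 0.97
top10 132 theta mod pi 1.213 (full: 1.217) conc 0.97
w5 1342 theta mod pi 1.209 (full: 1.217) conc 0.96
w7 901 theta mod pi 1.211 (full: 1.217) conc 0.95
[0.41466073 0.11910551 0.25295527] 19.5833
```

The key reads 7.496 rad, which is fully wound and unchanged since the winding. Handing in.

```bash
python3 -c "
from workcell import robot
print(robot.finish_job())"
```

```text
the job is handed in; nothing more can be done
None
```

The key is fully wound, the plunger was then pulled to its stop and returned home, and I handed the job in at about 19.6 s.

- **Winding:** I turned the key clockwise in two strokes, with the closed fingers pushing behind one wing and then the other, from about 1.95 rad to its stop. At the end the fingers stood still while the force rose to about 12 N.
- **Plunger:** I pulled the T-handle with both fingers hooked behind the bar, one on each side of the rod. At the stop the tip held still while the force rose to 17 N. I followed the bar home and lifted clear.

**Last checks:**
- **Key:** the top view gives 7.496 rad, against 7.5 for fully wound. The wrist view before and after the pull gives the same angle to within 0.002 rad, and the tab sat at its fully wound place before the pull.
- **Bar:** it measures x = −106 mm both before and after the pull, so it is home.
- **Goods:** the carton, coupling and elbow are within 0.6 mm of where they started.

**Checks that disagreed or failed:**
- The side camera's key angle was about 0.12 rad off the top and wrist views. It is partly blocked there, so I did not count it.
- The numeric tab check failed, and I had no pictures left to view for the final state. The tab was therefore not confirmed again after the pull.

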